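# Raise the counterweighted hold-down arm off the glass

## Robot

A 6-joint arm with a two-finger parallel gripper is mounted at the origin on a cart in front of the work surface, level with it; the furniture and walls round the work are solid. World frame = base frame: x ahead of the robot, y to its left, z up, the work surface at z = 0. Lengths are in m, angles in rad, forces in N, time in s.
With the tool pointing down it reaches from about 0.35 to 0.775 m from the base axis. Payload 5.5 kg.
Tool frame: the origin (TCP) lies at the very end of the fingers, on their centre line; the grasp point (between the pads) lies hold_point_z behind it (hold_point_z is the distance from the TCP to the grasp point, in m); x points along the fingers, y is the direction in which the jaws open and shut, and the axes are right-handed (so a half turn about x gives the same grasp; the last joint's range is limited). The gripper opens to 85 mm and grips with 20 to 120 N. Pads are 22 mm wide; open, the fingers measure 114 mm over their backs; the gripper's body (76 mm by 85 mm) begins 54 mm behind the grasp point. The pads swing forward as they close: fully open they stand 13 mm farther back than shut.
Start: joints at [1.017, 0.313, 0.046, 1.304, 0, 1.431], TCP at [0.231, 0.527, 0.231] pointing down, gripper open.
Joint ranges: [-2.76, 2.76], [-0.86, 1.69], [-1.03, 1.26], [-2.2, 2.34], [-1.47, 1.5], [-3.14, 3.14]. Speed limits (rad/s): [2.57, 2.57, 3.14, 3.14, 3.14, 3.14].

## Interface

Orientations are given as a unit quaternion [w, x, y, z].
In Python, from workcell import * gives the robot as it stands. The module is installed in compiled form; this text tells all that it offers.
- The arm moves only by the tool step_arm, never from a script. Its argument "targets" is a list of rows, each a list of 3 entries, a list of its own where there are three numbers: the turn, a rotation vector about the tool's x, y, z in degrees, then the shift along the tool's x, y, z in cm, then the finger opening in cm, from 0 to 8.54. A call has exactly 10 rows; each row shifts and turns the commanded pose from where the row before left it, along the tool's axes as they then stand; what a row does not reach is not made up. A row lasts 1/10 s, in which the tool goes at most 50 mm and 8.59 degrees, less where a joint would pass 70% of its speed; a pose out of reach is approached as far as the arm can. A call with a gripper value outside its range is refused whole. The fingers move at their own pace and stop on an object; "force" is the grip in N (left out, the last holds). Time passes only in rows, so rows that do not move let the fingers close, or fill a call up. It gives the time, the measured TCP pose, the force and the opening at its end, in the units of the state.
- get_state(): the state, without advancing time (a new reading comes with each control period).
- read_camera(name): name is "scene" or "top" or "wrist"; returns the picture (384x512x3 uint8, red, green, blue); there is no depth.
- camera_model(name): a dict with "fx", "fy", "cx", "cy" (pixels), "xyz" and "rotation" of the camera in the world; the wrist camera has in their place "T_tool_cam" (4x4, takes a point from camera to tool coordinates, whose origin is the TCP and whose axes are the tool frame's). Camera axes: x right, y down, z forward; pixel columns grow to the right and rows downward; lengths in m; the calibration is good to about 2 mm. A picture is of the moment at which its call begins: read the wrist's pose just before it. camera_model takes no time and is no camera call.
- hand_in(): hands the job in, once; it reports no verdict.
Trained networks look in the newest picture that a camera, given by its name, has taken for a name from the list of things; names that differ only in an ending like _2 or _b are one class to them, and where a whole thing is asked for, a point or a joint stands for the part that bears it (a point fixed in the world has none). Each returns a list of dicts, best first, with "p" (0 to 1); they miss things now and then, are a little off and sometimes report something else, mostly with a low value. They report only what shows in the picture. A call takes as long as a camera call. They do not tell look-alikes from the thing itself.
- find_in(camera, label): "extent" ([left, top, width, height] in pixels, round what is visible of it).
- silhouettes(camera, label): "mask" (384x512 bool, what is visible of it) and "extent" ([left, top, width, height] in pixels, round what is visible of it).
The state is a dict: "clock": time; "joint_pos": joint angles; "qvel": joint speeds; "tau": joint torques, N m; "tcp_pos": TCP position; "orientation": TCP orientation; "wrist_force": force on the tool from outside, world axes, zero at the start; "ft_torque": the same for the moment, N m; "finger_gap": finger opening in m.
Only numpy, scipy, OpenCV 4.12 (cv2) and the standard library are available. Lean on these libraries where they do the work, as an engineer would, in place of code of your own. Each camera call takes 0.05 s, during which the arm holds its last target.

## Task

The blue counterweighted hold-down arm is down over the green glass pane. Put the fingertips under the orange plate at its free end and push the arm up steadily, past its balance point, so that it rests against its upper stop and stays up by itself; do not fling it and do not grip it. Leave the pane lying where it is on the board, do not disturb the bottles and the tub beside it, and finish clear of everything.

Things in the scene. Friction and masses are not known exactly. Their poses are not given: they have to be found in the camera images.
- jig: Hold-down jig fixed to the table: plywood board 100 x 245 x 18 mm with two dark steel cheeks (112 mm high, 46 mm wide over both) that carry a blue arm. Origin on the table directly under the pivot; x, y lie along the board's short and long side, z up. The board reaches from y = +70 mm to y = -175 mm. The arm swings in the jig's y-z plane; at rest its free end points to -y, 18 degrees upward from the pivot.
- pivot (a point): Centre of the arm's hinge, 95 mm above the table; the hinge line is the jig's x axis. Behind it (jig +y) and 30 mm higher stands the dark steel counterweight, a roll 44 mm thick and 70 mm wide, 54 mm from the hinge; it sinks as the arm rises.
- push_plate (a point): Middle of the underside of the orange push plate at the free end of the blue arm (beam 24 mm wide, 14 mm thick, 0.24 m long from the hinge). The plate is 100 mm across (jig x), 32 mm along the arm, 14 mm thick in all; this point lies 226 mm from the hinge and moves with the arm. At rest it is 150 mm above the table, with nothing below it; the board ends 44 mm nearer the hinge. The plate's underside is parallel to the arm.
- hold_arm (a joint): Angle of the arm in rad: 0 = down, resting on its lower stop with the rubber foot just above the pane; grows as the free end rises; upper stop at 1.22 (arm almost upright, 88 degrees from level). Below the balance point, at about 0.77, it falls back down; beyond it, it tips by itself to the upper stop and stays. It takes about 1 to 1.5 N upward at the plate to lift at first, less and less towards the balance point; the hinge is lightly damped.
- pane_mid (a point): Centre of the loose green glass pane, 70 x 80 x 5 mm, lying on the board under the arm's rubber foot, which hangs from the arm 115 mm from the hinge. Leave it.
- tub_white: White tub, 56 mm wide, 66 mm high, standing loose behind the jig (far side). Origin at the centre of its underside, z up. Leave it.
- bottle_red: Small glass bottle with a red cap, 32 mm wide, 112 mm high, standing loose behind the jig. Origin at the centre of its underside, z up. Leave it.
- bottle_yellow: Small glass bottle with a yellow cap, 34 mm wide, 94 mm high, standing loose in front of the jig (robot's side). Origin at the centre of its underside, z up. Leave it.
Things that resemble listed ones, but are neither listed nor needed, are in the scene too. Leave any purple or turquoise look-alike of the bottle_yellow alone. Leave any turquoise look-alike of the bottle_red alone.

How it is judged:
On the way, in this order (a step that is already met when the one before it is completed fails the run):
1. the fingers push the arm up from its rest (finger contact while the arm is between 0.15 and 1.0 rad) (value of joint hold_arm between 0.15 and 1 rad and contact force between the fingers and hold_arm above 0.15 N), for 0.1 s.
2. the arm has gone over its balance point to its upper stop (value of joint hold_arm above 1.15 rad), for 0.2 s.
At the end, for the whole second after the job is handed in: The arm rests at its upper stop (over 1.15 rad) and is still (under 0.1 rad/s); the pane is flat and within 12 mm of where it lay; the tub and both bottles stand upright within 20 mm of where they stood (value of joint hold_arm above 1.15 rad and velocity of joint hold_arm between -0.1 and 0.1 rad/s and distance of pane_mid from where it was at the start of the episode below 0.012 m and angle between pane_mid's own z axis and vertical below 0.1 rad and distance of each of tub_white, bottle_red, bottle_yellow from where it was at the start of the episode below 0.02 m and angle between each of tub_white, bottle_red, bottle_yellow's own z axis and vertical below 0.15 rad); the robot touches nothing.
It fails at once if the arm is flung (faster than 4 rad/s) (velocity of joint hold_arm above 4 rad/s or velocity of joint hold_arm below -4 rad/s).
It fails at once if the orange plate is gripped: fingers press its underside and its top or inner edge at once (over 1.5 N each) (contact force between the fingers and hold_arm_c0 above 1.5 N and (contact force between the fingers and hold_arm_c1 above 1.5 N or contact force between the fingers and hold_arm_c2 above 1.5 N)).
It fails at once if the blue beam is gripped: fingers press both its sides at once (over 1.5 N each) (contact force between the fingers and hold_arm_c3 above 1.5 N and contact force between the fingers and hold_arm_c4 above 1.5 N).
It fails at once if the pane is shifted or lifted (over 12 mm) (distance of pane_mid from where it was at the start of the episode above 0.012 m).
It fails at once if the tub or a bottle is shifted or lifted (over 20 mm) or tipped (distance of any of tub_white, bottle_red, bottle_yellow from where it was at the start of the episode above 0.02 m or angle between any of tub_white, bottle_red, bottle_yellow's own z axis and vertical above 0.3 rad).
It also fails if it takes over 32 s, if anything falls off the work surface, if the arm or the gripper's body presses on something with over 40 N, if the wrist force passes 120 N, or if a joint passes its speed limit or range.

## Working session

There is one attempt and no reset: what is moved stays moved. The work goes in short steps, Python scripts to look and compute and a tool call to move; the robot and the scene stay as the last step left them, time stands still between calls to the robot, and variables do not carry over. Pictures are saved under pics/ and viewed, and the job is handed in when it is done.

Besides the shell and the picture viewer there is one more tool, called after "Request:" by a JSON object that holds its "fn" and its "kwargs", one argument or row to a line. step_arm: Moves the arm, as the interface text tells. Its arguments: {"type":"object","properties":{"targets":{"type":"array","items":{"type":"array"}},"force":{"type":"number"}},"required":["targets"]}

```bash
mkdir -p pics; python3 - <<'E'
from workcell import *
import cv2
s=get_state();print(s)
for n in("scene","top","wrist"):
    im=read_camera(n);cv2.imwrite(f"pics/{n}0.png",im[:,:,::-1])
    m=camera_model(n);print(n,m)
    if n!="wrist":
        for l in("jig","push_plate","pane_mid","tub_white","bottle_red","bottle_yellow","pivot"):
            print(l,[(r["extent"],round(r["p"],2)) for r in find_in(n,l)][:4])
print(get_state()["clock"])
E
```

```text
{'clock': 0.0, 'joint_pos': array([ 1.01740078e+00,  3.13995856e-01,  4.49666970e-02,  1.30360304e+00,
       -2.02051397e-06,  1.43118986e+00]), 'qvel': array([-0.00077323,  0.00134445,  0.00100736, -0.00179073, -0.00068637,
        0.0001816 ]), 'tau': array([-1.30357871e-04, -4.80621064e+01,  2.98537034e+01,  1.92866108e-02,
       -1.75225146e-04,  2.00111765e-05]), 'tcp_pos': array([0.23093448, 0.52602121, 0.23040644]), 'orientation': array([ 0.69180666,  0.14464424,  0.69224618, -0.14586574]), 'wrist_force': array([ 0.45700795,  0.35234913, -0.91547861]), 'ft_torque': array([ 0.01335331, -0.02613807,  0.00535041]), 'finger_gap': 0.0848143460282368}
scene {'fx': 390.4752834690989, 'fy': 390.4752834690989, 'cx': 252.94164012183663, 'cy': 188.89158686658536, 'xyz': array([ 0.22017637, -0.54614436,  0.64483864]), 'rotation': array([-0.424241  ,  0.87189667, -0.21795157,  0.11096347])}
jig [([213.6, 144.4, 113.4, 113.7], 0.77)]
push_plate [([214.8, 145.3, 111.6, 86.0], 0.62), ([214.7, 146.2, 111.7, 112.6], 0.18)]
pane_mid [([251.5, 218.8, 40.2, 27.2], 0.96)]
tub_white [([257.6, 163.
[... 746 characters left out ...]
.0, 29.8], 0.93)]
bottle_red [([229.8, 118.0, 19.1, 34.8], 0.86), ([267.8, 106.4, 16.7, 30.5], 0.53)]
bottle_yellow [([213.5, 234.2, 17.6, 20.8], 0.53), ([254.8, 252.3, 16.1, 16.8], 0.51)]
pivot [([171.3, 135.9, 161.3, 79.4], 0.75)]
wrist {'fx': 323.5294814803058, 'fy': 323.5294814803058, 'cx': 256.8672303751101, 'cy': 190.8170177653612, 'T_tool_cam': array([[-9.70685744e-04, -2.88399571e-01,  9.57509658e-01,
        -1.43060941e-01],
       [ 9.99999516e-01, -4.31876859e-04,  8.83680041e-04,
         1.11700955e-03],
       [ 1.58673319e-04,  9.57510053e-01,  2.88399851e-01,
        -7.49971066e-02],
       [ 0.00000000e+00,  0.00000000e+00,  0.00000000e+00,
         1.00000000e+00]])}
0.85
```

```bash
python3 - <<'E'
import cv2
for n,(x,y,w,h) in {"scene":(160,120,200,150),"top":(130,80,260,195)}.items():
    im=cv2.imread(f"pics/{n}0.png");cv2.imwrite(f"pics/{n}0c.png",cv2.resize(im[y:y+h,x:x+w],(800,600),interpolation=cv2.INTER_CUBIC))
E
```

```text
(no output)
```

View pics/scene0.png

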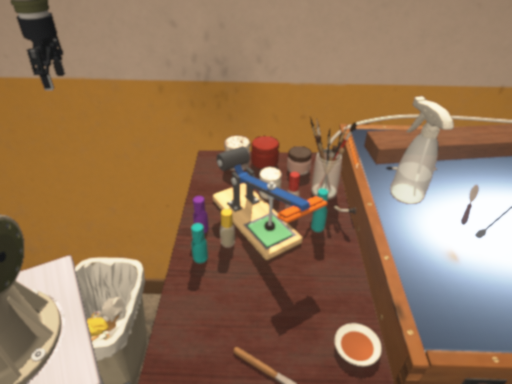

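View pics/top0.png

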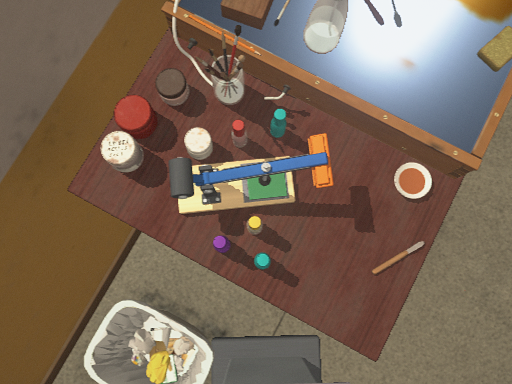

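```bash
sleep 0
```

```text
(no output)
```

View pics/scene0c.png

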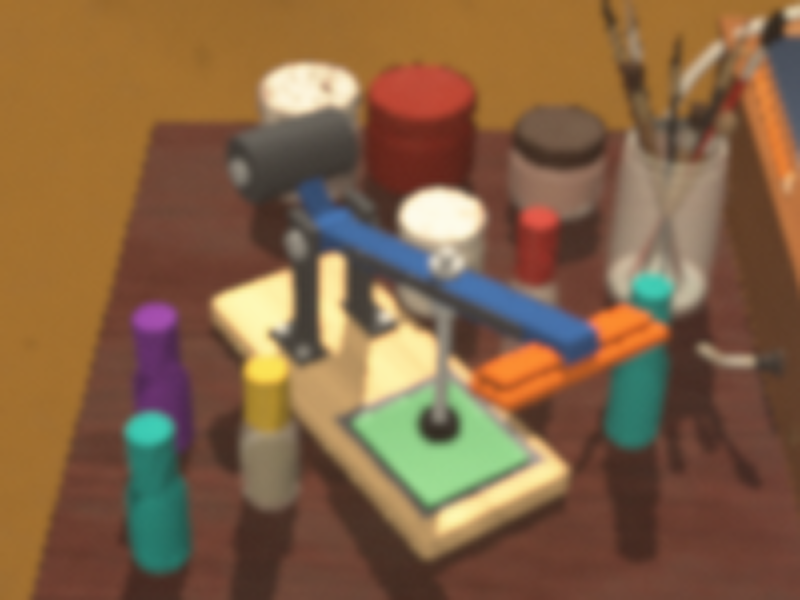

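View pics/top0c.png

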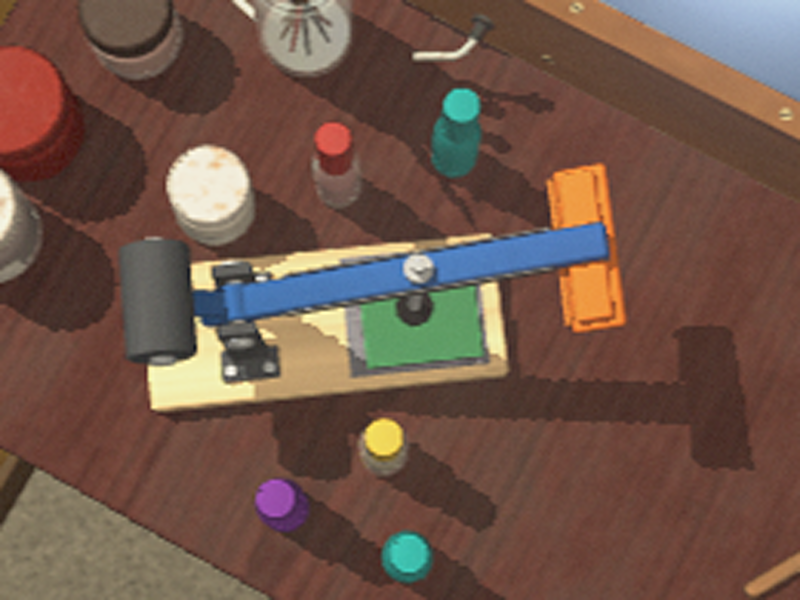

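```bash
cat > h.py <<'E'
from workcell import *
import numpy as np, cv2
from scipy.spatial.transform import Rotation as R
from scipy.optimize import least_squares
def q(a): return R.from_quat([a[1],a[2],a[3],a[0]])
CM={n:camera_model(n) for n in("scene","top")}
def proj(n,P):
    m=CM[n];c=q(m["rotation"]).inv().apply(np.atleast_2d(P)-m["xyz"])
    return np.c_[m["cx"]+m["fx"]*c[:,0]/c[:,2],m["cy"]+m["fy"]*c[:,1]/c[:,2]]
def ray(n,uv,z):
    m=CM[n];d=q(m["rotation"]).apply([(uv[0]-m["cx"])/m["fx"],(uv[1]-m["cy"])/m["fy"],1])
    return m["xyz"]+d*(z-m["xyz"][2])/d[2]
def arm(x,s,n,a=0):
    t=np.radians(18)+a;return [x,-(s*np.cos(t)+n*np.sin(-t)*-1*-1 if 0 else s*np.cos(t)-n*np.sin(t)),.095+s*np.sin(t)+n*np.cos(t)]
E
python3 - <<'E'
from h import *
print(proj("top",[0.5,0,0]),proj("scene",[0.5,0,0]))
T=lambda u,v:(130+.325*u,80+.325*v); S=lambda u,v:(160+.25*u,120+.25*v)
D=[("top",[-.05,.07,.018],T(152,402)),("top",[-.05,-.175,.018],T(507,366)),("top",[.05,-.175,.018],T(492,236)),
("top",arm(0,.24,.007),T(606,242)),
("scene",[-.05,.07,.018],S(212,303)),("scene",[-.05,-.175,.018],S(428,548)),("scene",[.05,-.175,.018],S(568,470)),("scene",arm(0,.24,.007),S(585,338))]
def f(p,full=0):
    r=R.from_euler("z",p[2])
    return np.concatenate([proj(n,r.apply(P)+[p[0],p[1],0])[0]-uv for n,P,uv in D])
s=least_squares(f,[.5,.1,0],loss="soft_l1");p=s.x
print(p,np.round(f(p).reshape(-1,2),1))
r=R.from_euler("z",p[2]);W=lambda P:r.apply(P)+[p[0],p[1],0]
print("plate",W(arm(0,.226,-.015)),W(arm(.05,.226,-.015)),W(arm(-.05,.226,-.015)))
for l,uv,z in(("tub",T(208,182),.066),("red",T(334,138),.112),("yel",T(384,438),.094),("purple",T(277,503),.094),("turqF",T(407,556),.094),("turqB",T(461,105),.112)): print(l,ray("top",uv,z))
for a in np.arange(0,1.23,.2): print(a,W(arm(0,.226,-.015,a)))
E
```

```text
[[267.58692917 212.97852154]] [[244.88386259 246.80219915]]
[0.55922384 0.11963017 0.06503456] [[-0.8  1.1]
 [ 0.5  2.4]
 [ 0.4 -1.3]
 [ 1.2 -1. ]
 [ 0.1 -1.6]
 [-1.1 -1.8]
 [ 1.   0.3]
 [-0.3 -0.2]]
plate [ 0.57349367 -0.09947968  0.15057199] [ 0.62338797 -0.09623025  0.15057199] [ 0.52359937 -0.10272912  0.15057199]
tub [0.64677356 0.14058649 0.066     ]
red [0.66012813 0.05516279 0.112     ]
yel [0.47000865 0.02806586 0.094     ]
purple [0.43129174 0.09526909 0.094     ]
turqF [0.39677949 0.01572336 0.094     ]
turqB [ 0.68020661 -0.02631452  0.112     ]
0.0 [ 0.57349367 -0.09947968  0.15057199]
0.2 [ 0.57249172 -0.08409496  0.19308688]
0.4 [ 0.57096082 -0.06058836  0.23169135]
0.6000000000000001 [ 0.568962   -0.02989702  0.26484637]
0.8 [0.56657496 0.0067555  0.29123015]
1.0 [0.56389484 0.04790797 0.30979085]
1.2000000000000002 [0.56102851 0.09191979 0.31978852]
```

```bash
python3 - <<'E'
from h import *
s=get_state();r=q(s["orientation"]);print(np.round(r.as_matrix(),3))
print(s["wrist_force"])
E
```

```text
[[ 0.     0.402  0.916]
 [ 0.     0.916 -0.402]
 [-1.     0.     0.   ]]
[ 0.14954568 -0.41333548 -0.33162775]
```

View pics/wrist0.png

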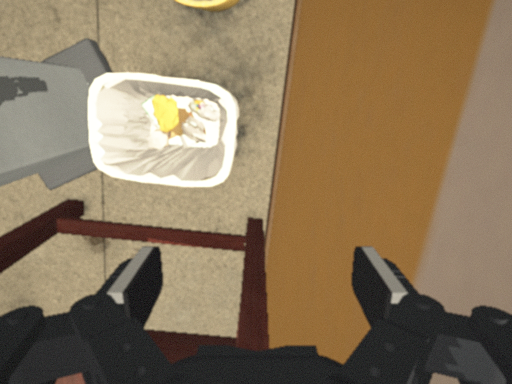

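Request:
{"fn": "step_arm", "kwargs": {
  "targets": [
    [[0,0,0],[-0.4,-2.7,2.1],0],
    [[0,0,0],[-0.4,-2.7,2.1],0],
    [[0,0,0],[-0.4,-2.7,2.1],0],
    [[0,0,0],[-0.4,-2.7,2.1],0],
    [[0,0,0],[-0.4,-2.7,2.1],0],
    [[0,0,0],[-0.4,-2.7,2.1],0],
    [[0,0,0],[-0.4,-2.7,2.1],0],
    [[0,0,0],[-0.4,-2.7,2.1],0],
    [[0,0,0],[-0.4,-2.7,2.1],0],
    [[0,0,0],[-0.4,-2.7,2.1],0]
  ],
  "force": 20
}}

```text
clock: 1.85
tcp_pos: [0.315, 0.1936, 0.2717]
orientation: [0.692, 0.145, 0.692, -0.145]
wrist_force: [0.5, -0.6, -0.0]
finger_gap: 0.0004
```

Request:
{"fn": "step_arm", "kwargs": {
  "targets": [
    [[0,0,0],[-0.4,-2.7,2.1],0],
    [[0,0,0],[-0.4,-2.7,2.1],0],
    [[0,0,0],[-0.4,-2.7,2.1],0],
    [[0,0,0],[-0.4,-2.7,2.1],0],
    [[0,0,0],[-0.4,-2.7,2.1],0],
    [[0,0,0],[-0.4,-2.7,2.1],0],
    [[0,0,0],[-0.4,-2.7,2.1],0],
    [[0,0,0],[-0.4,-2.7,2.1],0],
    [[0,0,0],[-0.4,-2.7,2.1],0],
    [[0,0,0],[-0.4,-2.7,2.1],0]
  ]
}}

```text
clock: 2.85
tcp_pos: [0.3988, -0.1383, 0.3117]
orientation: [0.692, 0.145, 0.692, -0.145]
wrist_force: [0.2, 0.9, 0.7]
finger_gap: 0.0002
```

```bash
python3 - <<'E'
from h import *
s=get_state();r=q(s["orientation"]);print(np.round(r.as_matrix(),3),s["joint_pos"],s["tcp_pos"],s["clock"])
E
```

```text
[[ 0.001  0.403  0.915]
 [-0.     0.915 -0.403]
 [-1.     0.     0.001]] [-5.24770751e-01  1.58341686e-03 -1.31734291e-01  1.43675000e+00
  2.29760300e-04 -1.10512491e-01] [ 0.39875253 -0.13832506  0.31167408] 2.85
```

Request:
{"fn": "step_arm", "kwargs": {
  "targets": [
    [[0,-6,0],[-0.1,0,3.0],0],
    [[0,-6,0],[-0.1,0,3.0],0],
    [[0,-6,0],[-0.1,0,3.0],0],
    [[0,-6,0],[-0.1,0,3.0],0],
    [[0,-6,0],[-0.1,0,3.0],0],
    [[0,-6,0],[-0.1,0,3.0],0],
    [[0,-6,0],[-0.1,0,3.0],0],
    [[0,-6,0],[-0.1,0,3.0],0],
    [[0,-6,0],[-0.1,0,3.0],0],
    [[0,-6,0],[-0.1,0,3.0],0]
  ]
}}

```text
clock: 3.85
tcp_pos: [0.6287, -0.2378, 0.451]
orientation: [0.946, 0.053, 0.251, -0.199]
wrist_force: [0.5, -0.0, -0.4]
finger_gap: -0.0001
```

```bash
python3 - <<'E'
from h import *
s=get_state();r=q(s["orientation"]);print(np.round(r.as_matrix(),3),s["joint_pos"],s["tcp_pos"],s["clock"])
E
```

```text
[[ 0.795  0.402  0.455]
 [-0.349  0.916 -0.2  ]
 [-0.496  0.     0.868]] [-0.524028   -0.24412846 -0.53995996  0.22635439  0.09570124 -0.05482836] [ 0.62866229 -0.23778768  0.45095113] 3.85
```

```bash
cat > fk.py <<'E'
from h import *
E_=R.from_euler
DATA=[([1.01740078,.313995856,.0449666970,1.30360304,0,1.43118986],[0.23093448,0.52602121,0.23040644],None),
([-.524770751,.00158341686,-.131734291,1.43675,.00022976,-.110512491],[0.39875253,-0.13832506,0.31167408],None),
([-0.524028,-0.24412846,-0.53995996,0.22635439,0.09570124,-0.05482836],[0.62866229,-0.23778768,0.45095113],None)]
def fk(k,j):
    L1,L2,c,z0,d,T1,T2,e=k
    p=j[1]-j[2]+j[3]; a=j[1]-j[2]
    w=np.array([c+L1*np.sin(j[1])+L2*np.cos(a)-e*np.sin(-a)*-1,d,z0+L1*np.cos(j[1])-L2*np.sin(a)+e*np.cos(a)])
    Rp=E_("y",p)
    Rt=Rp*E_("z",j[4])
    P=w+Rp.apply([T1,0,0])+Rt.apply([T2,0,0])
    b=E_("z",j[0])
    return b.apply(P),b*Rt*E_("x",j[5])
def fit(data,k0=[.54,.41,0,.16,.08,.08,.25,0]):
    f=lambda k:np.r_[np.concatenate([(fk(k,j)[0]-p)*1000 for j,p,_ in data]),(k-k0)*[5,5,50,5,5,20,5,100]]
    s=least_squares(f,k0);return s.x,s.fun
E
python3 - <<'E'
from fk import *
k,f=fit(DATA);print(np.round(k,4),np.round(f[:9],2))
print(np.round([fk(k,j)[1].as_matrix() for j,_,_ in DATA],3)[[0,2]])
E
```

```text
[ 0.5256  0.4298 -0.014   0.3121  0.0799  0.1431  0.3029 -0.0235] [-0.36 -0.74 -1.28  1.55 -1.   -0.38 -0.77  0.64  1.65]
[[[-0.001  0.402  0.916]
  [-0.002  0.916 -0.402]
  [-1.    -0.002 -0.   ]]

 [[ 0.795  0.402  0.455]
  [-0.349  0.916 -0.2  ]
  [-0.496  0.     0.868]]]
```

```bash
python3 - <<'E'
from fk import *
for n,uv,z in(("bowl c",(413,180),.03),("bowl l",(394,180),.03),("frame",(480,165),.03),("frame",(350,95),.03),("knife",(398,257),.01),("knifeend",(423,243),0)): print(n,ray("top",uv,z))
print("bowl scene",ray("scene",(358,345),.03),ray("scene",(381,358),.03),"frame scene",ray("scene",(360,200),.03),ray("scene",(400,370),.03))
k,f=fit(DATA)
lo=np.array([-2.76,-.86,-1.03,-2.2,-1.47,-3.14]);hi=np.array([2.76,1.69,1.26,2.34,1.5,3.14])
p=[0.55922384,0.11963017,0.06503456];rz=E_("z",p[2])
def ik(P,Rm,j0):
    def g(j):
        x,r=fk(k,j);return np.r_[(x-P)*10,(r.inv()*Rm).as_rotvec()]
    return least_squares(g,np.clip(j0,lo+1e-3,hi-1e-3),bounds=(lo,hi))
for psi in (0,8,16,24,32,40):
  for xc in(-.01,):
    out=[];j=np.array([-.7,0,-.6,.5,.8,0])
    for a in np.arange(0,1.01,.2):
        t=np.radians(18)+a
        # plate frame: u=jig x, v=toward hinge along arm, n=up normal
        Rj=E_("x",-t)
        Rt=rz*Rj*E_("z",psi,degrees=True)
        c=np.array(arm(xc,.226,-.015-.012,a))
        P=rz.apply(c)+[p[0],p[1],0]
        s=ik(P,Rt,j);j=s.x
        out.append((round(a,1),round(np.sqrt(2*s.cost),3),np.round(np.minimum(j-lo,hi-j).min(),2),np.round(j,2)))
    print(psi);[print("  ",*o) for o in out]
E
```

```text
bowl c [ 0.55803219 -0.30584738  0.03      ]
bowl l [ 0.55900603 -0.26594771  0.03      ]
frame [ 0.58682588 -0.4503368   0.03      ]
frame [ 0.74890847 -0.18514444  0.03      ]
knife [ 0.39987417 -0.26765557  0.01      ]
knifeend [ 0.42805321 -0.3258316   0.        ]
bowl scene [ 0.5520266  -0.31700102  0.03      ] [ 0.57036138 -0.35288122  0.03      ] frame scene [ 0.81196935 -0.01798383  0.03      ] [ 0.58324802 -0.38262937  0.03      ]
0
   0.0 0.458 0.0 [-0.9   0.76 -1.03 -1.07  1.33 -0.98]
   0.2 0.478 0.0 [-0.87  0.44 -1.03 -0.65  1.25 -1.26]
   0.4 0.49 0.0 [-0.81  0.19 -1.03 -0.43  1.15 -1.4 ]
   0.6 0.495 0.0 [-0.7  -0.05 -1.03 -0.28  0.97 -1.46]
   0.8 0.49 0.0 [-0.53 -0.25 -1.03 -0.19  0.71 -1.48]
   1.0 0.475 0.0 [-0.3  -0.35 -1.03 -0.18  0.4  -1.5 ]
8
   0.0 0.321 0.0 [-0.9   0.76 -1.03 -1.07  1.34 -0.99]
   0.2 0.34 0.0 [-0.87  0.44 -1.03 -0.65  1.25 -1.26]
   0.4 0.353 0.0 [-0.81  0.18 -1.03 -0.42  1.14 -1.4 ]
   0.6 0.358 0.0 [-0.7  -0.05 -1.03 -0.27  0.96 -1.47]
   0.8 0.353 0.0 [-0.54 -0.24 -1.03 -0.19  0.73 -1.49]
   1.0 0.339 0.0 [-0.32 -0.35 -1.03 -0.17  0.44 -1
[... 623 characters left out ...]
.066 0.0 [-0.34 -0.35 -1.03 -0.15  0.47 -1.54]
32
   0.0 0.0 0.11 [-0.9   0.58 -0.85 -0.25  1.39 -1.45]
   0.2 0.0 0.13 [-0.86  0.36 -0.9  -0.17  1.27 -1.51]
   0.4 0.0 0.09 [-0.8   0.14 -0.94 -0.12  1.13 -1.54]
   0.6 0.0 0.07 [-0.7  -0.07 -0.96 -0.06  0.96 -1.55]
   0.8 0.0 0.07 [-0.55 -0.24 -0.96 -0.01  0.74 -1.57]
   1.0 0.0 0.08 [-0.34 -0.35 -0.95  0.02  0.48 -1.58]
40
   0.0 0.0 0.14 [-0.9   0.63 -0.51  0.74  1.36 -2.13]
   0.2 0.0 0.25 [-0.86  0.38 -0.64  0.5   1.25 -1.93]
   0.4 0.0 0.31 [-0.79  0.15 -0.72  0.39  1.11 -1.82]
   0.6 0.0 0.26 [-0.69 -0.05 -0.77  0.34  0.95 -1.74]
   0.8 0.0 0.24 [-0.54 -0.21 -0.79  0.31  0.73 -1.69]
   1.0 0.0 0.24 [-0.33 -0.32 -0.79  0.3   0.46 -1.65]
```

```bash
cat >> fk.py <<'E'
k,_=fit(DATA)
lo=np.array([-2.76,-.86,-1.03,-2.2,-1.47,-3.14]);hi=np.array([2.76,1.69,1.26,2.34,1.5,3.14])
p=[0.55922384,0.11963017,0.06503456];rz=E_("z",p[2])
def ik(P,Rm,j0):
    def g(j):
        x,r=fk(k,j);return np.r_[(x-P)*10,(r.inv()*Rm).as_rotvec()]
    return least_squares(g,np.clip(j0,lo+1e-3,hi-1e-3),bounds=(lo,hi))
def pose(a,psi,xc=-.01,gap=0,back=0,s=.226):
    t=np.radians(18)+a
    Rt=rz*E_("x",-t)*E_("z",psi,degrees=True)
    P=rz.apply(arm(xc,s,-.015-.011-gap,a))+[p[0],p[1],0]-Rt.apply([back,0,0])
    return P,Rt
E
python3 - <<'E'
from fk import *
s=get_state();R0=q(s["orientation"]);P0=s["tcp_pos"];j0=s["joint_pos"]
for psi in(40,45,50):
    print(psi)
    for nm,kw in(("prepre",dict(a=0,gap=.035,back=.12)),("pre",dict(a=0,gap=.035)),("c",dict(a=0)),("m",dict(a=.5)),("e",dict(a=.95)),("retreat",dict(a=.95,gap=.1))):
        P,Rt=pose(psi=psi,**kw);r=ik(P,Rt,[-.8,.2,-.7,.4,1.1,-1.8]);j=r.x
        print(nm,np.round(P,3),"err",round(r.cost**.5,3),np.round(j,2),"marg",np.round(np.minimum(j-lo,hi-j).min(),2))
    P,Rt=pose(0,psi,gap=.035,back=.12);print("rot deg",np.degrees((R0.inv()*Rt).magnitude()),np.degrees((R0.inv()*Rt).as_rotvec()),Rt.as_matrix().round(2).tolist())
    jj=j0
    for f in np.linspace(.1,1,10):
        r=ik(P0+f*(P-P0),R0*R.from_rotvec(f*(R0.inv()*Rt).as_rotvec()),jj);print("  ",np.round(r.x,2),round(r.cost**.5,3),"d",np.abs(r.x-jj).max().round(2));jj=r.x
E
```

```text
40
prepre [ 0.477 -0.193  0.131] err 0.0 [-1.16  0.84 -0.28  1.46  1.19 -2.86] marg 0.28
pre [ 0.564 -0.114  0.107] err 0.0 [-0.91  0.72 -0.48  0.75  1.36 -2.19] marg 0.14
c [ 0.564 -0.104  0.14 ] err 0.0 [-0.9   0.63 -0.51  0.74  1.36 -2.13] marg 0.14
m [ 0.561 -0.055  0.241] err 0.0 [-0.75  0.05 -0.75  0.36  1.03 -1.77] marg 0.28
e [0.555 0.026 0.303] err 0.0 [-0.39 -0.3  -0.79  0.3   0.53 -1.66] marg 0.24
retreat [ 0.561 -0.069  0.272] err 0.0 [-0.63 -0.17 -0.76  0.33  0.69 -1.88] marg 0.27
rot deg 74.04830953628297 [-35.80249552 -23.91277012  60.2454387 ] [[0.72, -0.69, -0.02], [0.66, 0.69, 0.31], [-0.2, -0.24, 0.95]]
   [-0.62 -0.26 -0.67  0.09  0.29 -0.16] 0.0 d 0.19
   [-0.72 -0.25 -0.78 -0.03  0.49 -0.27] 0.0 d 0.2
   [-0.82 -0.2  -0.86 -0.14  0.69 -0.38] 0.0 d 0.2
   [-0.91 -0.11 -0.92 -0.22  0.88 -0.52] 0.0 d 0.19
   [-0.99 -0.01 -0.93 -0.23  1.05 -0.7 ] 0.0 d 0.18
   [-1.05  0.11 -0.89 -0.1   1.2  -0.98] 0.0 d 0.27
   [-1.1   0.25 -0.77  0.28  1.3  -1.42] 0.0 d 0.44
   [-1.13  0.46 -0.57  0.83  1.32 -2.03] 0.0 d 0.61
   [-1.15  0.67 -0.4   1.24  1.27 -2.54] 0.0 d 0.51
   [
[... 1643 characters left out ...]
.0 [-0.59 -0.1  -0.56  0.64  0.61 -1.96] marg 0.47
rot deg 82.35990943230634 [-38.39909296 -21.0571136   69.75143231] [[0.59, -0.8, -0.02], [0.77, 0.56, 0.31], [-0.24, -0.2, 0.95]]
   [-0.63 -0.25 -0.66  0.1   0.31 -0.17] 0.0 d 0.22
   [-0.74 -0.23 -0.75  0.01  0.54 -0.29] 0.0 d 0.22
   [-0.84 -0.17 -0.81 -0.06  0.75 -0.43] 0.0 d 0.21
   [-0.93 -0.08 -0.83 -0.07  0.94 -0.61] 0.0 d 0.19
   [-1.    0.03 -0.8   0.04  1.11 -0.86] 0.0 d 0.25
   [-1.05  0.17 -0.69  0.33  1.23 -1.25] 0.0 d 0.39
   [-1.08  0.36 -0.51  0.81  1.28 -1.79] 0.0 d 0.54
   [-1.1   0.58 -0.33  1.24  1.25 -2.31] 0.0 d 0.52
   [-1.11  0.75 -0.19  1.51  1.17 -2.66] 0.0 d 0.35
   [-1.1   0.89 -0.08  1.66  1.07 -2.88] 0.0 d 0.22
```

```bash
cat > sim.py <<'E'
from fk import *
def run(P,Rm,rows,first="shift"):
    P=np.array(P,float);tr=[]
    for w,v in rows:
        rw=R.from_rotvec(np.radians(w));v=np.array(v)/100
        if first=="shift": P=P+Rm.apply(v);Rm=Rm*rw
        else: Rm=Rm*rw;P=P+Rm.apply(v)
        tr.append((P.copy(),Rm))
    return tr
def check(tr,j0,T0=None):
    j=np.array(j0);prev=j
    for i,(P,Rm) in enumerate(tr):
        s=ik(P,Rm,j);j=s.x
        print(i+1,np.round(P,3),"xdir",np.round(Rm.as_matrix()[:,0],2),"z",np.round(Rm.as_matrix()[:,2],2),np.round(j,2),"e%.3f"%s.cost**.5,"rate",np.round((np.abs(j-prev)/.1/np.array([2.57,2.57,3.14,3.14,3.14,3.14])).max(),2));prev=j
E
python3 - <<'E'
from sim import *
Pa=np.array([0.39875253,-0.13832506,0.31167408]);Ra=R.from_quat([.145,.692,-.145,.692])
for f in("shift","turn"):print(f,run(Pa,Ra,[([0,-6,0],[-.1,0,3])]*10,f)[-1][0])
s=get_state();R0=q(s["orientation"]);P0=s["tcp_pos"]
P,Rt=pose(0,45,gap=.035,back=.12)
w=np.degrees((R0.inv()*Rt).as_rotvec())/20
# solve constant shift
A=np.zeros((3,3));
for i in range(3):
    v=np.zeros(3);v[i]=1;A[:,i]=run([0,0,0],R0,[(w,v)]*20)[-1][0]
v=np.linalg.solve(A,P-P0);print(w,v)
check(run(P0,R0,[(np.round(w,1),np.round(v,1))]*20),s["joint_pos"])
E
```

```text
shift [ 0.62866985 -0.23910242  0.4503046 ]
turn [ 0.61413845 -0.23273302  0.47578536]
[-1.85571508 -1.12560034  3.25004861] [-0.16256567  0.41506953 -1.73935827]
1 [ 0.621 -0.23   0.437] xdir [ 0.82 -0.3  -0.48] z [ 0.45 -0.16  0.88] [-0.56 -0.26 -0.61  0.16  0.19 -0.11] e0.000 rate 0.29
2 [ 0.613 -0.223  0.423] xdir [ 0.85 -0.25 -0.46] z [ 0.45 -0.13  0.89] [-0.6  -0.27 -0.66  0.11  0.28 -0.16] e0.000 rate 0.31
3 [ 0.605 -0.216  0.409] xdir [ 0.87 -0.19 -0.45] z [ 0.44 -0.09  0.89] [-0.65 -0.28 -0.72  0.06  0.38 -0.21] e0.000 rate 0.32
4 [ 0.597 -0.211  0.395] xdir [ 0.89 -0.14 -0.43] z [ 0.43 -0.05  0.9 ] [-0.7  -0.27 -0.77  0.01  0.49 -0.27] e0.000 rate 0.33
5 [ 0.588 -0.205  0.38 ] xdir [ 0.91 -0.08 -0.41] z [ 0.41 -0.02  0.91] [-0.75 -0.26 -0.81 -0.03  0.59 -0.33] e0.000 rate 0.33
6 [ 0.58  -0.201  0.365] xdir [ 0.92 -0.02 -0.4 ] z [0.4  0.02 0.92] [-0.8  -0.24 -0.85 -0.06  0.69 -0.39] e0.000 rate 0.33
7 [ 0.571 -0.197  0.351] xdir [ 0.92  0.03 -0.38] z [0.38 0.05 0.92] [-0.84 -0.21 -0.87 -0.09  0.8  -0.47] e0.000 rate 0.32
8 [ 0.563 -0.194  0.335] xdir [ 0.93  0.09 -0.36] z [0
[... 867 characters left out ...]
z [0.16 0.26 0.95] [-1.11  0.37 -0.55  0.91  1.29 -1.98] e0.000 rate 0.96
16 [ 0.502 -0.193  0.209] xdir [ 0.8   0.54 -0.26] z [0.13 0.27 0.95] [-1.12  0.49 -0.46  1.13  1.27 -2.25] e0.000 rate 0.86
17 [ 0.495 -0.195  0.193] xdir [ 0.76  0.59 -0.25] z [0.09 0.29 0.95] [-1.13  0.6  -0.37  1.3   1.23 -2.47] e0.000 rate 0.7
18 [ 0.49  -0.199  0.177] xdir [ 0.73  0.64 -0.24] z [0.05 0.3  0.95] [-1.14  0.69 -0.3   1.43  1.19 -2.65] e0.000 rate 0.55
19 [ 0.485 -0.202  0.16 ] xdir [ 0.69  0.69 -0.24] z [0.02 0.31 0.95] [-1.14  0.77 -0.23  1.53  1.15 -2.78] e0.000 rate 0.43
20 [ 0.48  -0.206  0.144] xdir [ 0.65  0.73 -0.23] z [-0.02  0.32  0.95] [-1.14  0.84 -0.16  1.61  1.1  -2.89] e0.000 rate 0.34
```

Request:
{"fn": "step_arm", "kwargs": {
  "targets": [
    [[-1.9,-1.1,3.2],[-0.2,0.4,-1.7],0],
    [[-1.9,-1.1,3.2],[-0.2,0.4,-1.7],0],
    [[-1.9,-1.1,3.2],[-0.2,0.4,-1.7],0],
    [[-1.9,-1.1,3.2],[-0.2,0.4,-1.7],0],
    [[-1.9,-1.1,3.2],[-0.2,0.4,-1.7],0],
    [[-1.9,-1.1,3.2],[-0.2,0.4,-1.7],0],
    [[-1.9,-1.1,3.2],[-0.2,0.4,-1.7],0],
    [[-1.9,-1.1,3.2],[-0.2,0.4,-1.7],0],
    [[-1.9,-1.1,3.2],[-0.2,0.4,-1.7],0],
    [[-1.9,-1.1,3.2],[-0.2,0.4,-1.7],0]
  ]
}}

```text
clock: 4.85
tcp_pos: [0.5447, -0.1893, 0.3038]
orientation: [0.978, -0.054, 0.167, 0.109]
wrist_force: [0.0, -0.1, -0.9]
finger_gap: -0.0002
```

```bash
python3 - <<'E'
from sim import *
s=get_state();R0=q(s["orientation"]);P0=s["tcp_pos"];print(s["joint_pos"].round(3),P0,fk(k,s["joint_pos"])[0])
D=DATA+[(s["joint_pos"],P0,None)];k2,f=fit(D);print(k2.round(4),f[:12].round(1))
open("d4.txt","w").write(repr((list(map(float,s["joint_pos"])),list(map(float,P0)))))
k[:]=k2
N=20
P,Rt=pose(0,45,gap=.035,back=.12)
w=np.degrees((R0.inv()*Rt).as_rotvec())/N
A=np.zeros((3,3));
for i in range(3):
    v=np.zeros(3);v[i]=1;A[:,i]=run([0,0,0],R0,[(w,v)]*N)[-1][0]
v=np.linalg.solve(A,P-P0);print(P,w,v)
check(run(P0,R0,[(np.round(w,2),np.round(v,1))]*N)[1::2],s["joint_pos"])
E
```

```text
[-0.967 -0.154 -0.922 -0.017  1.052 -0.754] [ 0.54467044 -0.18926451  0.30381396] [ 0.53524895 -0.17167185  0.31607329]
[ 0.5163  0.4674 -0.0592  0.3724  0.081   0.1463  0.2961 -0.0714] [-0.7  0.7 -2.4  0.8  0.7  1.7  2.9 -1.  -2.1 -4.   1.3  2.9]
[ 0.48500976 -0.20035799  0.13304435] [-0.9173591  -0.59615985  1.63152729] [-0.05414399  0.21580716 -0.88346002]
1 [ 0.536 -0.188  0.287] xdir [ 0.91  0.25 -0.32] z [0.29 0.17 0.94] [-1.   -0.07 -0.91  0.02  1.13 -0.89] e0.000 rate 0.43
2 [ 0.528 -0.188  0.271] xdir [ 0.9   0.31 -0.31] z [0.26 0.19 0.95] [-1.03 -0.   -0.87  0.14  1.2  -1.07] e0.000 rate 0.58
3 [ 0.52  -0.189  0.254] xdir [ 0.88  0.37 -0.29] z [0.23 0.21 0.95] [-1.06  0.09 -0.81  0.32  1.25 -1.31] e0.000 rate 0.75
4 [ 0.513 -0.19   0.237] xdir [ 0.86  0.42 -0.28] z [0.19 0.23 0.95] [-1.09  0.2  -0.72  0.56  1.29 -1.59] e0.000 rate 0.91
5 [ 0.506 -0.192  0.22 ] xdir [ 0.84  0.48 -0.27] z [0.16 0.25 0.95] [-1.1   0.32 -0.61  0.82  1.3  -1.9 ] e0.000 rate 0.99
6 [ 0.5   -0.194  0.202] xdir [ 0.81  0.53 -0.26] z [0.13 0.27 0.95] [-1.12  0.46 -0.51  1.05  1.28 -2.19] e0.000 rate 0.93
7 [ 0.493 -0.197  0.185] xdir [ 0.78  0.58 -0.24] z [0.09 0.28 0.96] [-1.13  0.58 -0.42  1.24  1.25 -2.44] e0.000 rate 0.77
8 [ 0.488 -0.2    0.168] xdir [ 0.74  0.63 -0.23] z [0.05 0.29 0.95] [-1.14  0.68 -0.34  1.38  1.22 -2.63] e0.000 rate 0.6
9 [ 0.483 -0.204  0.15 ] xdir [ 0.7   0.67 -0.23] z [0.02 0.3  0.95] [-1.14  0.78 -0.26  1.48  1.17 -2.77] e0.000 rate 0.47
10 [ 0.479 -0.208  0.133] xdir [ 0.66  0.72 -0.22] z [-0.02  0.31  0.95] [-1.14  0.86 -0.19  1.57  1.12 -2.89] e0.000 rate 0.37
```

Request:
{"fn": "step_arm", "kwargs": {
  "targets": [
    [[-0.9,-0.6,1.6],[-0.1,0.2,-0.9],0],
    [[-0.9,-0.6,1.6],[0,0.2,-0.9],0],
    [[-0.9,-0.6,1.6],[-0.1,0.2,-0.9],0],
    [[-0.9,-0.6,1.6],[0,0.2,-0.9],0],
    [[-0.9,-0.6,1.6],[-0.1,0.2,-0.9],0],
    [[-0.9,-0.6,1.6],[0,0.2,-0.9],0],
    [[-0.9,-0.6,1.6],[-0.1,0.2,-0.9],0],
    [[-0.9,-0.6,1.6],[0,0.2,-0.9],0],
    [[-0.9,-0.6,1.6],[-0.1,0.2,-0.9],0],
    [[-0.9,-0.6,1.6],[0,0.2,-0.9],0]
  ]
}}

```text
clock: 5.85
tcp_pos: [0.5109, -0.1903, 0.2185]
orientation: [0.954, -0.1, 0.113, 0.259]
wrist_force: [0.2, 0.1, -1.0]
finger_gap: -0.0002
```

Request:
{"fn": "step_arm", "kwargs": {
  "targets": [
    [[-0.9,-0.6,1.6],[-0.1,0.2,-0.9],0],
    [[-0.9,-0.6,1.6],[0,0.2,-0.9],0],
    [[-0.9,-0.6,1.6],[-0.1,0.2,-0.9],0],
    [[-0.9,-0.6,1.6],[0,0.2,-0.9],0],
    [[-0.9,-0.6,1.6],[-0.1,0.2,-0.9],0],
    [[-0.9,-0.6,1.6],[0,0.2,-0.9],0],
    [[-0.9,-0.6,1.6],[-0.1,0.2,-0.9],0],
    [[-0.9,-0.6,1.6],[0,0.2,-0.9],0],
    [[-0.9,-0.6,1.6],[-0.1,0.2,-0.9],0],
    [[-0.9,-0.6,1.6],[0,0.2,-0.9],0]
  ]
}}

```text
clock: 6.85
tcp_pos: [0.487, -0.2033, 0.1298]
orientation: [0.903, -0.144, 0.055, 0.402]
wrist_force: [-1.0, 0.9, -0.1]
finger_gap: -0.0
```

```bash
python3 - <<'E'
from sim import *
s=get_state();R0=q(s["orientation"]);P0=s["tcp_pos"];print(s["joint_pos"].round(3),P0)
for n in("scene","wrist","top"): cv2.imwrite(f"pics/{n}1.png",read_camera(n)[:,:,::-1])
P,Rt=pose(0,45,gap=.035);print("to pre: shift cm",R0.inv().apply(P-P0)*100,"rot",np.degrees((R0.inv()*Rt).as_rotvec()))
im=cv2.imread("pics/scene1.png");a=cv2.resize(im[110:290,150:390],(800,600),interpolation=2);cv2.imwrite("pics/scene1c.png",a)
E
```

```text
[-1.129  0.792 -0.266  1.536  1.143 -2.859] [ 0.48699366 -0.20325473  0.12984311]
to pre: shift cm [12.00245982  0.40958284  0.3917773 ] rot [-0.31231863  0.01987396  0.70466994]
```

View pics/scene1c.png

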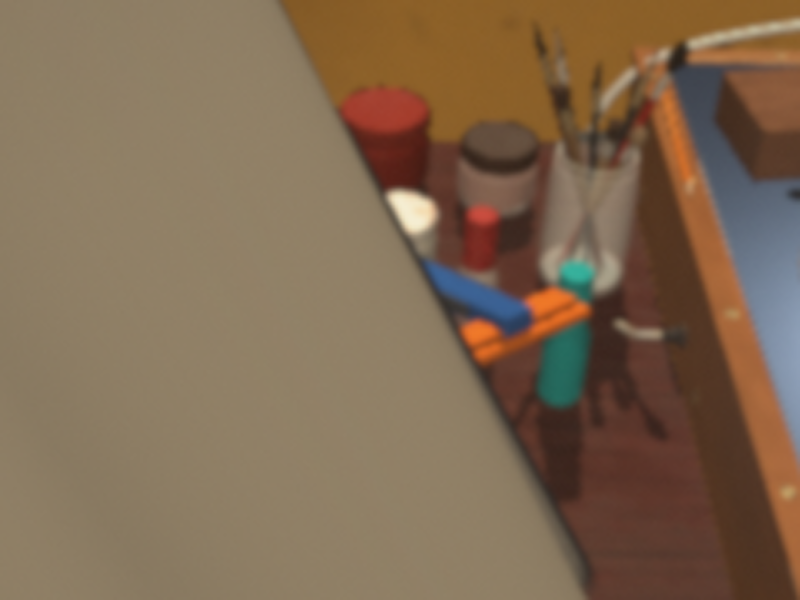

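View pics/wrist1.png

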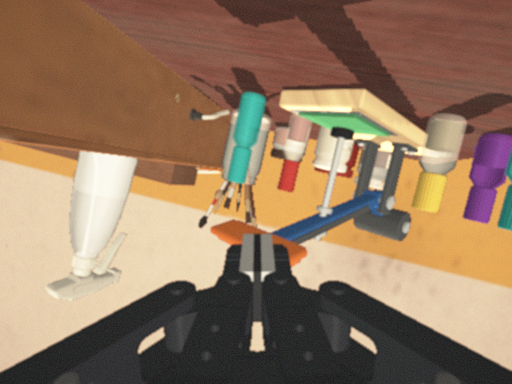

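View pics/top1.png

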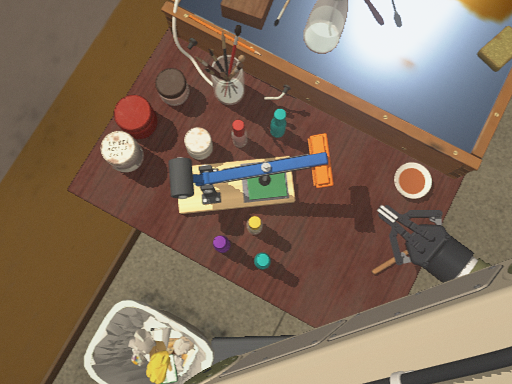

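```bash
python3 - <<'E'
from sim import *
m=camera_model("wrist");T=m["T_tool_cam"];s=get_state();R0=q(s["orientation"]);P0=s["tcp_pos"]
def pw(X):
    c=T[:3,:3].T@(R0.inv().apply(np.array(X)-P0)-T[:3,3]);return (m["cx"]+m["fx"]*c[0]/c[2],m["cy"]+m["fy"]*c[1]/c[2])
im=cv2.imread("pics/wrist1.png")
big=cv2.resize(im[180:300,180:340],(800,600),interpolation=2)
W=lambda P:rz.apply(P)+[p[0],p[1],0]
for x in(-.05,.05):
  for sx in(.21,.242):
    u=np.array(pw(W(arm(x,sx,-.015))));print(x,sx,u);c=((u-[180,180])*5).astype(int);cv2.circle(big,tuple(int(i) for i in c),5,(255,0,0),2)
u=np.array(pw(W([0,-.175,.018])));print(u,pw(P0))
cv2.imwrite("pics/w1c.png",big)
E
```

```text
-0.05 0.21 [307.89823953 246.42977324]
-0.05 0.242 [282.36217356 259.8665667 ]
0.05 0.21 [230.8017384  215.79200576]
0.05 0.242 [205.62559385 224.25161633]
[313.14201821 103.52700851] (np.float64(253.61335160338047), np.float64(249.09768082215507))
```

View pics/w1c.png

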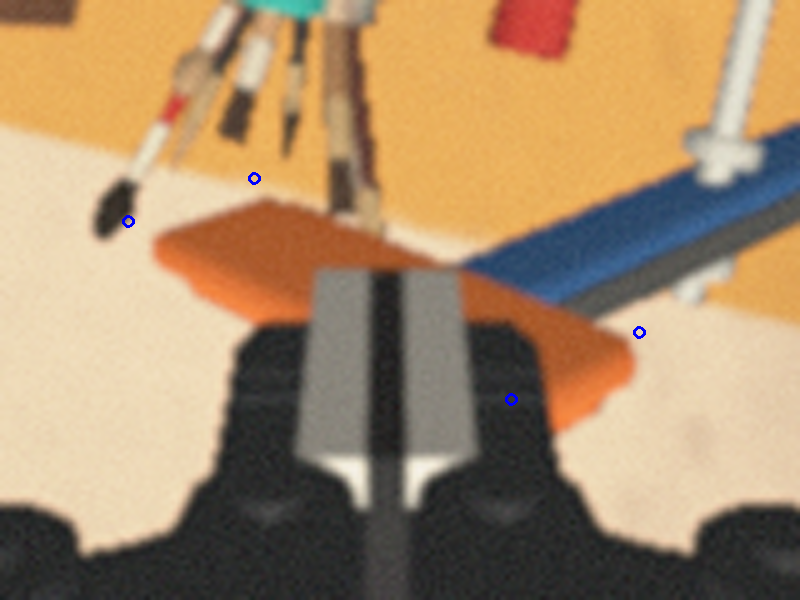

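Request:
{"fn": "step_arm", "kwargs": {
  "targets": [
    [[0,0,0],[1.2,0,0],0],
    [[0,0,0],[1.2,0,0],0],
    [[0,0,0],[1.2,0.1,0],0],
    [[0,0,0],[1.2,0.1,0],0],
    [[0,0,0],[1.2,0.1,0],0],
    [[0,0,0],[1.2,0.1,0.1],0],
    [[0,0,0],[1.2,0,0.1],0],
    [[0,0,0],[1.2,0,0.1],0],
    [[0,0,0],[1.2,0,0.1],0],
    [[0,0,0.7],[1.2,0,0],0]
  ]
}}

```text
clock: 8.0
tcp_pos: [0.5647, -0.1132, 0.1085]
orientation: [0.9, -0.144, 0.056, 0.407]
wrist_force: [-0.4, -0.6, 0.2]
finger_gap: -0.0001
```

```bash
python3 - <<'E'
from sim import *
s=get_state();R0=q(s["orientation"]);P0=s["tcp_pos"];print(s["joint_pos"].round(3),P0,s["clock"],s["wrist_force"])
P,Rt=pose(0,45);print("to contact: shift cm",R0.inv().apply(P-P0)*100,"rot",np.degrees((R0.inv()*Rt).as_rotvec()))
for n in("wrist","top"): cv2.imwrite(f"pics/{n}2.png",read_camera(n)[:,:,::-1])
im=cv2.imread("pics/top2.png");cv2.imwrite("pics/top2c.png",cv2.resize(im[100:280,240:480],(800,600),interpolation=2))
E
```

```text
[-0.895  0.69  -0.419  1.045  1.306 -2.391] [ 0.56473125 -0.1131876   0.10851227] 8.0 [-0.38831147 -0.56577989  0.16651165]
to contact: shift cm [-0.06278265  0.00793596  3.30524229] rot [-0.34013323  0.00811786  0.07646858]
```

View pics/wrist2.png

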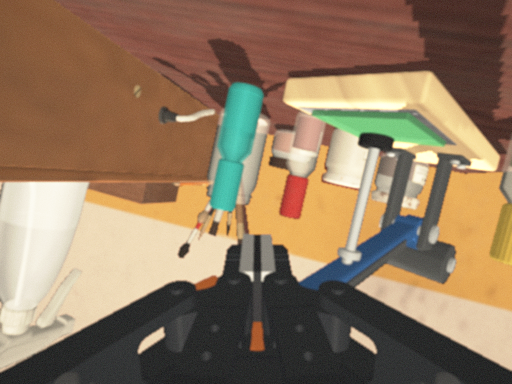

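View pics/top2c.png

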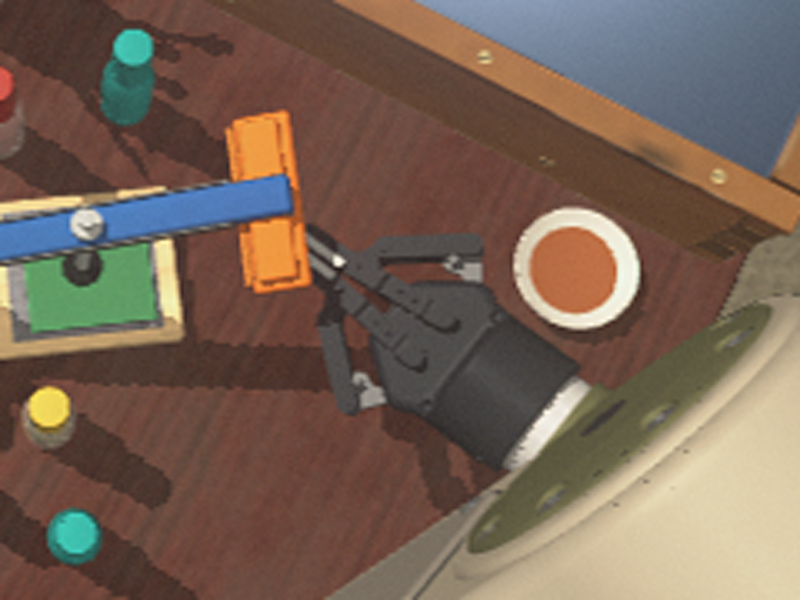

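```bash
python3 - <<'E'
from sim import *
s=get_state();R0=q(s["orientation"]);P0=s["tcp_pos"]
d=np.radians(2)
Pa,Ra=pose(0,45,gap=-.003);Pb,Rb=pose(d,45,gap=-.003)
print("w",np.degrees((Ra.inv()*Rb).as_rotvec()),"v",Ra.inv().apply(Pb-Pa)*100)
rows=[([0,0,0],[0,0,.4])]*9+[([-.3,0,0],[0,0,0])]
rows+=[([-1.4,1.4,0],[-.0,0,.8])]*30
tr=run(P0,R0,rows)
for i in range(9,40,5):
    P,Rm=tr[i]; L=rz.inv().apply(P-[p[0],p[1],0]); x=L[0];y=-L[1];z=L[2]-.095
    th=np.degrees(np.arctan2(z,y)); print(i,L.round(3),"rad",np.hypot(y,z).round(4),"ang",th.round(2))
check(tr[9::5],s["joint_pos"])
for a in(0,1): L=rz.inv().apply(pose(a,45)[0]-[p[0],p[1],0]);print(np.hypot(L[1],L[2]-.095),np.degrees(np.arctan2(L[2]-.095,-L[1])))
E
```

```text
w [-1.41421356e+00  1.41421356e+00 -6.56022709e-15] v [-0.04702368 -0.04702368  0.79012972]
9 [-0.009 -0.221  0.143] rad 0.2262 ang 12.19
14 [-0.009 -0.206  0.18 ] rad 0.2229 ang 22.36
19 [-0.009 -0.185  0.214] rad 0.2199 ang 32.68
24 [-0.009 -0.158  0.244] rad 0.2172 ang 43.15
29 [-0.009 -0.127  0.268] rad 0.2149 ang 53.74
34 [-0.01  -0.092  0.287] rad 0.2132 ang 64.44
39 [-0.01  -0.054  0.3  ] rad 0.212 ang 75.22
1 [ 0.564 -0.102  0.143] xdir [ 0.66  0.72 -0.22] z [-0.02  0.31  0.95] [-0.89  0.69 -0.36  1.07  1.31 -2.37] e0.000 rate 0.17
2 [ 0.563 -0.087  0.18 ] xdir [ 0.66  0.67 -0.33] z [-0.03  0.47  0.88] [-0.85  0.45 -0.5   0.8   1.23 -2.13] e0.000 rate 0.94
3 [ 0.562 -0.066  0.214] xdir [ 0.67  0.6  -0.43] z [-0.04  0.61  0.79] [-0.79  0.24 -0.6   0.63  1.12 -1.96] e0.000 rate 0.83
4 [ 0.56  -0.039  0.244] xdir [ 0.67  0.52 -0.52] z [-0.05  0.74  0.67] [-0.7   0.05 -0.66  0.53  0.99 -1.85] e0.000 rate 0.73
5 [ 0.558 -0.008  0.268] xdir [ 0.68  0.42 -0.6 ] z [-0.06  0.84  0.54] [-0.58 -0.11 -0.7   0.46  0.82 -1.75] e0.000 rate 0.62
6 [0.556 0.027 0.287] xdir [ 0.69  0.32 -0.65] z [-0.06  0.92  0.38] [-0.42 -0.22 -0.72  0.42  0.61 -1.68] e0.000 rate 0.67
7 [0.553 0.065 0.3  ] xdir [ 0.7   0.2  -0.69] z [-0.06  0.97  0.22] [-0.22 -0.29 -0.72  0.39  0.36 -1.63] e0.000 rate 0.8
0.22749065914889777 11.437301491062534
0.2274906591488978 68.73308100414486
```

Request:
{"fn": "step_arm", "kwargs": {
  "targets": [
    [[0,0,0],[0,0,0.4],0],
    [[0,0,0],[0,0,0.4],0],
    [[0,0,0],[0,0,0.4],0],
    [[0,0,0],[0,0,0.4],0],
    [[0,0,0],[0,0,0.4],0],
    [[0,0,0],[0,0,0.4],0],
    [[0,0,0],[0,0,0.4],0],
    [[0,0,0],[0,0,0.3],0],
    [[0,0,0],[0,0,0.3],0],
    [[-0.3,0,0],[0,0,0.2],0]
  ]
}}

```text
clock: 9.1
tcp_pos: [0.5641, -0.1031, 0.1419]
orientation: [0.9, -0.146, 0.055, 0.407]
wrist_force: [-0.3, -2.3, -0.4]
finger_gap: 0.0001
```

Request:
{"fn": "step_arm", "kwargs": {
  "targets": [
    [[-1.4,1.4,0],[-0.05,-0.05,0.8],0],
    [[-1.4,1.4,0],[-0.05,-0.05,0.8],0],
    [[-1.4,1.4,0],[-0.05,-0.05,0.8],0],
    [[-1.4,1.4,0],[-0.05,-0.05,0.8],0],
    [[-1.4,1.4,0],[-0.05,-0.05,0.8],0],
    [[-1.4,1.4,0],[-0.05,-0.05,0.8],0],
    [[-1.4,1.4,0],[-0.05,-0.05,0.8],0],
    [[-1.4,1.4,0],[-0.05,-0.05,0.8],0],
    [[-1.4,1.4,0],[-0.05,-0.05,0.8],0],
    [[-1.4,1.4,0],[-0.05,-0.05,0.8],0]
  ]
}}

```text
clock: 10.1
tcp_pos: [0.5619, -0.0731, 0.216]
orientation: [0.862, -0.303, 0.115, 0.39]
wrist_force: [-0.0, 0.5, -1.2]
finger_gap: -0.0002
```

```bash
cat > loc.py <<'E'
from sim import *
def rep():
    s=get_state();P=s["tcp_pos"];L=rz.inv().apply(P-[p[0],p[1],0]);y=-L[1];z=L[2]-.095
    print(s["clock"],s["joint_pos"].round(3),L.round(4),"rad",np.hypot(y,z).round(4),"a est",(np.arctan2(z,y)-np.radians(11.44)).round(3),s["wrist_force"].round(2))
    a=np.arctan2(z,y)-np.radians(11.44)
    print("rot err",np.degrees((q(s["orientation"]).inv()*pose(a,45)[1]).as_rotvec()).round(1))
    return s
E
python3 - <<'E'
from loc import *
rep()
for n in("wrist","top"): cv2.imwrite(f"pics/{n}3.png",read_camera(n)[:,:,::-1])
a=np.hstack([cv2.imread("pics/wrist3.png")[100:,100:400],cv2.imread("pics/top3.png")[60:344,140:440]]);cv2.imwrite("pics/c3.png",a)
E
```

```text
10.1 [-0.796  0.189 -0.615  0.679  1.12  -1.974] [-0.0099 -0.1925  0.216 ] rad 0.2274 a est 0.362 [-0.01  0.5  -1.23]
rot err [-0.7  0.6  0. ]
```

View pics/c3.png

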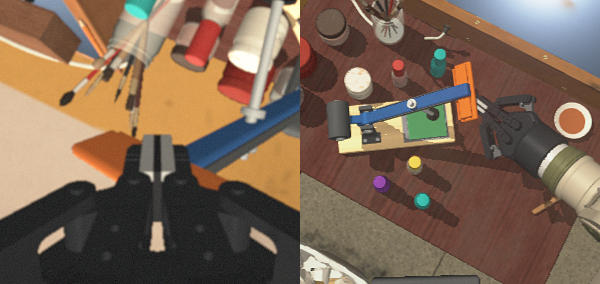

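Request:
{"fn": "step_arm", "kwargs": {
  "targets": [
    [[-1.4,1.4,0],[-0.05,-0.05,0.8],0],
    [[-1.4,1.4,0],[-0.05,-0.05,0.8],0],
    [[-1.4,1.4,0],[-0.05,-0.05,0.8],0],
    [[-1.4,1.4,0],[-0.05,-0.05,0.8],0],
    [[-1.4,1.4,0],[-0.05,-0.05,0.8],0],
    [[-1.4,1.4,0],[-0.05,-0.05,0.8],0],
    [[-1.4,1.4,0],[-0.05,-0.05,0.8],0],
    [[-1.4,1.4,0],[-0.05,-0.05,0.8],0],
    [[-1.4,1.4,0],[-0.05,-0.05,0.8],0],
    [[-1.4,1.4,0],[-0.05,-0.05,0.8],0]
  ]
}}

```text
clock: 11.2
tcp_pos: [0.5585, -0.0202, 0.2752]
orientation: [0.799, -0.45, 0.171, 0.362]
wrist_force: [0.0, 0.4, -0.5]
finger_gap: -0.0002
```

```bash
python3 - <<'E'
from loc import *
rep()
for n in("wrist","top"): cv2.imwrite(f"pics/{n}4.png",read_camera(n)[:,:,::-1])
a=np.hstack([cv2.imread("pics/wrist4.png")[100:,100:400],cv2.imread("pics/top4.png")[60:344,140:440]]);cv2.imwrite("pics/c4.png",a)
E
```

```text
11.2 [-0.604 -0.132 -0.687  0.526  0.826 -1.78 ] [-0.0098 -0.1395  0.2752] rad 0.2279 a est 0.712 [ 0.04  0.38 -0.54]
rot err [-1.   0.8 -0.1]
```

View pics/c4.png

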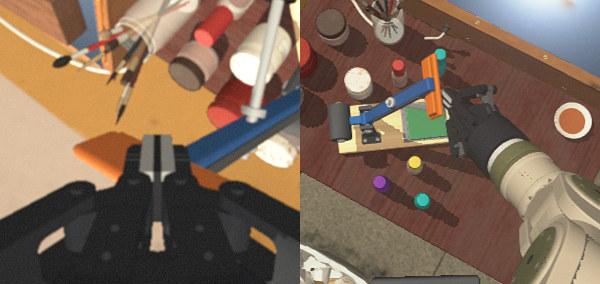

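Request:
{"fn": "step_arm", "kwargs": {
  "targets": [
    [[-0.8,0.8,0],[-0.03,-0.03,0.45],0],
    [[-0.8,0.8,0],[-0.03,-0.03,0.45],0],
    [[-0.8,0.8,0],[-0.03,-0.03,0.45],0],
    [[-0.8,0.8,0],[-0.03,-0.03,0.45],0],
    [[-0.8,0.8,0],[-0.03,-0.03,0.45],0],
    [[-0.8,0.8,0],[-0.03,-0.03,0.45],0],
    [[-0.8,0.8,0],[-0.03,-0.03,0.45],0],
    [[-0.8,0.8,0],[-0.03,-0.03,0.45],0],
    [[-0.8,0.8,0],[-0.03,-0.03,0.45],0],
    [[-0.8,0.8,0],[-0.03,-0.03,0.45],0]
  ]
}}

```text
clock: 12.3
tcp_pos: [0.5564, 0.0178, 0.3004]
orientation: [0.751, -0.529, 0.2, 0.34]
wrist_force: [-0.0, -0.3, 0.5]
finger_gap: 0.0001
```

```bash
python3 - <<'E'
from loc import *
rep()
for n in("wrist","top"): cv2.imwrite(f"pics/{n}5.png",read_camera(n)[:,:,::-1])
a=np.hstack([cv2.imread("pics/wrist5.png")[100:,100:400],cv2.imread("pics/top5.png")[60:344,140:440]]);cv2.imwrite("pics/c5.png",a)
E
```

```text
12.3 [-0.429 -0.256 -0.697  0.48   0.592 -1.705] [-0.0094 -0.1014  0.3004] rad 0.2291 a est 0.913 [-0.02 -0.35  0.51]
rot err [-1.   0.9  0. ]
```

View pics/c5.png

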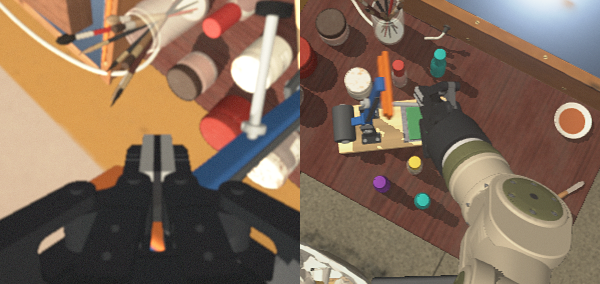

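Request:
{"fn": "step_arm", "kwargs": {
  "targets": [
    [[0,0,0],[0,0,-1],0],
    [[0,0,0],[0,0,-1],0],
    [[0,0,0],[-1,0,-1],0],
    [[0,0,0],[-1,0,-1],0],
    [[0,0,0],[-1,0,-1],0],
    [[0,0,0],[-1,0,-1],0],
    [[0,0,0],[-1,0,-1],0],
    [[0,0,0],[-1,0,-1],0],
    [[0,0,0],[-1,0,-0.5],0],
    [[0,0,0],[-0.5,0,0],0]
  ]
}}

```text
clock: 13.4
tcp_pos: [0.5096, -0.0863, 0.3186]
orientation: [0.752, -0.528, 0.201, 0.339]
wrist_force: [0.0, 0.0, 0.0]
finger_gap: -0.0002
```

```bash
python3 - <<'E'
from loc import *
rep()
for n in("scene","wrist","top"): cv2.imwrite(f"pics/{n}6.png",read_camera(n)[:,:,::-1])
a=np.hstack([cv2.imread("pics/scene6.png")[60:344,140:440],cv2.imread("pics/top6.png")[60:344,140:440]]);cv2.imwrite("pics/c6.png",a)
E
```

```text
13.4 [-0.757 -0.232 -0.594  0.788  0.762 -2.062] [-0.0629 -0.2023  0.3186] rad 0.3015 a est 0.636 [0.04 0.01 0.  ]
rot err [ 10.  -10.3   0. ]
```

View pics/c6.png

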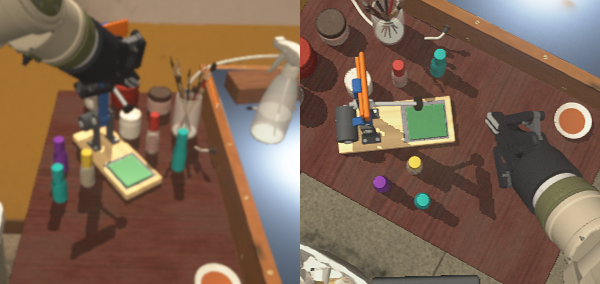

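View pics/wrist6.png

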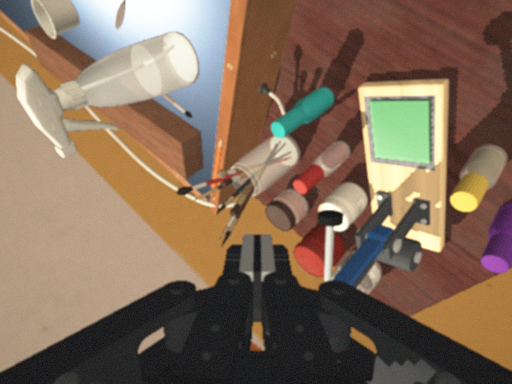

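Request:
{"fn": "step_arm", "kwargs": {
  "targets": [
    [[0,0,0],[-1,0,-0.5],0],
    [[0,0,0],[-1,0,-0.5],0],
    [[0,0,0],[-1,0,-0.5],0],
    [[0,0,0],[-0.5,0,0],0],
    [[0,0,0],[0,0,0],0],
    [[0,0,0],[0,0,0],0],
    [[0,0,0],[0,0,0],0],
    [[0,0,0],[0,0,0],0],
    [[0,0,0],[0,0,0],0],
    [[0,0,0],[0,0,0],0]
  ]
}}

```text
clock: 14.55
tcp_pos: [0.4866, -0.1084, 0.3366]
orientation: [0.752, -0.529, 0.2, 0.34]
wrist_force: [-0.9, 0.2, -0.9]
finger_gap: -0.0003
```

```bash
python3 - <<'E'
from loc import *
s=rep();print(np.abs(s["qvel"]).max())
im=read_camera("top")[:,:,::-1].copy();cv2.imwrite("pics/top7.png",im)
for l in("pane_mid","tub_white","bottle_red","bottle_yellow"): print(l,[(r["extent"],round(r["p"],2)) for r in find_in("top",l)][:2])
a=cv2.imread("pics/top6.png");print("diff jig region",np.abs(a[80:250,160:290].astype(int)-im[80:250,160:290]).max())
W=lambda P:rz.apply(P)+[p[0],p[1],0]
big=cv2.resize(im[80:275,130:390],(800,600),interpolation=2)
for ang,c in((1.22,(0,255,0)),(1.1,(255,0,255))):
    for x in(-.05,.05):
        for sx in(.21,.242):
            u=(proj("top",W(arm(x,sx,-.015,ang)))[0]-[130,80])/.325;cv2.circle(big,tuple(int(i) for i in u),5,c,2)
cv2.imwrite("pics/top7c.png",big)
E
```

```text
14.55 [-0.852 -0.232 -0.538  0.933  0.798 -2.192] [-0.0873 -0.2229  0.3366] rad 0.3287 a est 0.626 [-0.92  0.16 -0.91]
rot err [ 10.5 -10.6  -0. ]
0.002060322929994857
pane_mid [([245.8, 160.7, 40.1, 41.6], 0.89)]
tub_white [([186.9, 129.0, 23.0, 27.2], 0.88), ([175.6, 111.9, 87.0, 89.5], 0.26)]
bottle_red [([229.7, 118.2, 17.7, 32.7], 0.93), ([269.2, 107.5, 14.7, 28.4], 0.61)]
bottle_yellow [([247.3, 217.9, 16.5, 18.5], 0.7), ([256.0, 254.1, 13.5, 13.9], 0.54)]
diff jig region 13
```

View pics/top7c.png

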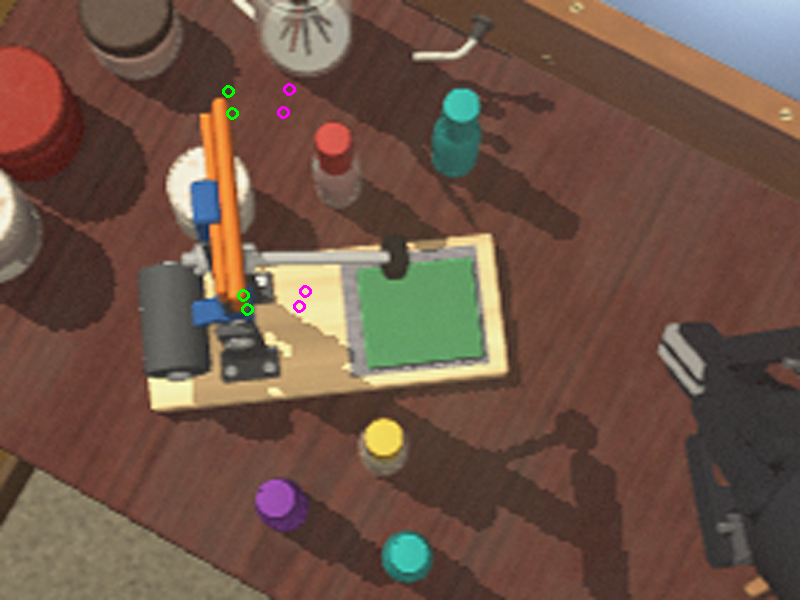

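The arm is at its upper stop: the plate lies on the markers drawn for 1.22 rad. Pane, tub and bottles are unmoved, and the robot is clear.

```bash
python3 -c "
from workcell import *
print(hand_in())"
```

```text
the job is handed in; nothing more can be done
None
```

The blue arm is up against its upper stop, and I handed the job in at about 15 s of the 32 s allowed. No verdict is reported.

**What I did:** I put the closed fingertips under the orange plate and swung the arm up along its own arc at about 0.35 rad/s. Near the balance point I slowed to about 0.2 rad/s. The arm then tipped away to the upper stop by itself, and I backed the gripper off.

**Last checks:**
- **Arm:** In the top picture the plate matches the position drawn for 1.22 rad to within a few pixels, well away from the 1.1 rad position. Between two pictures about 1.1 s apart, the jig area changed only by noise, so the arm is still.
- **Pane, tub and bottles:** They look unmoved against the first picture. The tub and red bottle were found within 1–3 pixels of where they started. The pane's outline changed only because the arm no longer covers it. The first network search missed the yellow bottle, so I compared that one by eye only.
- **Robot:** It stands clear of everything, with wrist force at about 1 N, which is noise level.

**What disagreed:** The wrist camera showed the plate about 3–4 mm higher than my fit from the other two cameras. That was small enough not to affect the push. I had no direct reading of the arm's angle or of the finger contact force. The push up to about 0.7 rad is judged from the pictures and the tool's path.

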